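# Find the loose inspection hatch over the waste pipe and push it open

## Robot

A 6-joint arm with a two-finger parallel gripper is mounted at the origin on the work surface. World frame = base frame: x ahead of the robot, y to its left, z up, the work surface at z = 0. Lengths are in m, angles in degrees, forces in N, time in s.
With the tool pointing down it reaches from about 0.375 to 0.9 m from the base axis. Payload 3.1 kg.
Tool frame: the origin (TCP) lies between the finger pads; the fingertips stand 11 mm ahead of it and the grasp point (between the pads) lies 8 mm behind it; z points along the fingers, y is the line along which they close (so a half turn about z gives the same grasp; the last joint's range is limited). The gripper opens to 87 mm and grips with 3 to 60 N. Pads are 19 mm wide; open, the fingers measure 117 mm over their backs; the gripper's body (75 mm by 190 mm) begins 51 mm behind the grasp point.
Start: joints at [-82.42, 30.224, 82.088, -0, 67.689, -10.227], TCP at [0.191, -0.595, 0.234] pointing down, gripper open.
Joint ranges: [-176.69, 176.69], [-43.24, 126.21], [12.49, 139.97], [-82, 262], [0, 151.66], [-163.58, 163.58]. Speed limits (degrees/s): [159.86, 159.86, 180, 180, 180, 180].

## Interface

Orientations are given as a 3x3 rotation matrix whose columns are the frame's x, y, z axes.
In Python, from rig import bot gives the robot as it stands.
- The arm moves only by the tool apply_moves, never from a script. Its argument "steps" is a list that holds one entry, the list of rows, each a list of 7 numbers: the shift along the tool's x, y, z in cm, then the turn, a rotation vector about the tool's x, y, z in degrees, then the gripper command: -1 is shut, 1 is fully open, values between are in proportion. In form: [[[dx, dy, dz, rx, ry, rz, jaw], ...]]. A call has 1 to 20 rows; each row is the pose to reach, as a shift and turn from the pose commanded when the call began, along the tool's axes at that moment; what a row does not reach only later rows make up. A row lasts 1/8 s, in which the tool goes at most 62.5 mm and 10.7 degrees, less where a joint would pass 70% of its speed; a pose out of reach is approached as far as the arm can. A call with a gripper value outside its range is refused whole. The fingers move at their own pace and stop on an object; the grip force is fixed at half the most. Time passes only in rows, so rows that repeat a pose let the fingers close. It gives the time, the measured TCP pose, the force, the opening and the grip force at its end, in the units of the state.
- bot.read_state(): the state, without advancing time (a new reading comes with each control period).
- bot.capture(name): name is "side" or "top" or "wrist"; returns the picture (480x640x3 uint8, blue, green, red); there is no depth.
- bot.camera_model(name): a dict with "intrinsics" (3x3 intrinsics, pixels), "R" (3x3) and "t" (3): a world point X has camera coordinates R X + t. Camera axes: x right, y down, z forward; pixel columns grow to the right and rows downward; lengths in m; the calibration is good to about 2 mm. A picture is of the moment at which its call begins: read the wrist's pose just before it. camera_model takes no time and is no camera call; for the wrist camera it gives the pose at the moment of the call.
- bot.hand_in(): hands the job in; it is judged then, once.
The state is a dict: "time_s": time; "joint_positions": joint angles; "qvel": joint speeds; "tau": joint torques, N m; "position": TCP position; "tcp_rot": TCP orientation; "force": force on the tool from outside, world axes, zero at the start; "moment": the same for the moment, N m; "opening": opening from 0.0 (shut) to 1.0 (fully open); "grasp_force": force on a finger pad.
Only numpy, scipy, OpenCV 4.12 (cv2) and the standard library are available. Lean on these libraries where they do the work, as an engineer would, in place of code of your own. Each camera call takes 0.05 s, during which the arm holds its last target. There are 200 camera calls.

## Task

The boxed-in waste pipe on the counter has four identical white hatch panels, and only one of them is hung on a pivot; the other three are fixed. Press gently on the orange dots with the fingertips to find the panel that rocks, then push its dotted end down into the casing until the panel stands open at 45 degrees or more, and take the hand away. Lift nothing, and leave the mug, brush, bottle and jar where they are.

Things in the scene. Friction and masses are not known exactly. Their poses are not given: they have to be found in the camera images.
- casing: Grey casing over a waste pipe, fixed, 150 (x) by 460 (y) by 100 mm high, a grey pipe stub at each end. Origin: centre of its underside; x away from the robot (yaw within 0.3 rad), y left along the row, z up. Four white panels in aluminium frames, pitch 110 mm, all 8 mm thick, lie flush with its top; below them it is hollow 80 mm down. Frame openings 114 (x) by 94 mm.
- dot1 (a point): Centre of the 18 mm orange dot of panel 1 (the rightmost as seen from the robot, casing y = -165 mm) when flush, 100 mm above the counter; fixed to the casing, does not tilt. Axes as the casing's. The panel, 110 (x) by 90 mm (y), is centred 35 mm beyond the dot (+x); the dot is 20 mm from its end nearer the robot.
- dot2 (a point): Centre of the 18 mm orange dot of panel 2 (casing y = -55 mm) when flush, 100 mm above the counter; fixed to the casing, does not tilt. Axes as the casing's. The panel, 110 (x) by 90 mm (y), is centred 35 mm beyond the dot (+x); the dot is 20 mm from its end nearer the robot.
- dot3 (a point): Centre of the 18 mm orange dot of panel 3 (casing y = +55 mm) when flush, 100 mm above the counter; fixed to the casing, does not tilt. Axes as the casing's. The panel, 110 (x) by 90 mm (y), is centred 35 mm beyond the dot (+x); the dot is 20 mm from its end nearer the robot.
- dot4 (a point): Centre of the 18 mm orange dot of panel 4 (the leftmost, casing y = +165 mm) when flush, 100 mm above the counter; fixed to the casing, does not tilt. Axes as the casing's. The panel, 110 (x) by 90 mm (y), is centred 35 mm beyond the dot (+x); the dot is 20 mm from its end nearer the robot.
- hatch (a joint): Tilt (rad) of the one pivoted panel, any of the four: 0 flush, grows as the dotted end goes down; stops -0.05 and 1.15. Pivot line along casing y, 45 mm beyond the dot (+x), 4 mm below the top. 3 to 5 N on the dot moves it; it stays where left (friction, no spring). Fixed panels do not give. To open, follow the dot round the pivot: straight down, fingertips may slip off the end.
- mug: Blue mug, 72 mm across, 85 mm high, loose on the counter in front of the casing (robot's side). Origin: centre of its underside, z up. Bystander.
- brush: Flat brush with a wooden handle, 200 by 42 by 20 mm, lying on the counter in front of the casing (robot side), roughly along the row. Origin: middle of its underside. Bystander.
- detergent: Blue bottle with a white cap, 64 mm across, 170 mm high, loose on the counter behind the casing. Origin: centre of its underside, z up. Bystander.
- jar: Amber glass jar with a steel lid, 66 mm across, 85 mm high, loose on the counter behind the casing. Origin: centre of its underside, z up. Bystander.

How it is judged (in metres and radians):
At the end, for the whole second after the job is handed in: The pivoted panel stands open by at least 0.7 rad (40 degrees) and is at rest (under 0.05 rad/s); mug, brush, bottle and jar are each within 30 mm of where they started (value of joint hatch above 0.7 rad and velocity of joint hatch between -0.05 and 0.05 rad/s and distance of each of mug, brush, detergent, jar from where it was at the start of the episode below 0.03 m); the robot touches nothing.
It fails at once if the mug is lifted, carried or pushed away (30 mm or more) (distance of mug from where it was at the start of the episode above 0.03 m).
It fails at once if the brush is lifted, carried or pushed away (30 mm or more) (distance of brush from where it was at the start of the episode above 0.03 m).
It fails at once if the detergent bottle is lifted, carried or pushed away (30 mm or more) (distance of detergent from where it was at the start of the episode above 0.03 m).
It fails at once if the jar is lifted, carried or pushed away (30 mm or more) (distance of jar from where it was at the start of the episode above 0.03 m).
It fails at once if the fingers press on anything with more than 60 N (contact force between the fingers and anything else above 60 N).
It also fails if it takes over 48 s, if anything falls off the work surface, if the arm or the gripper's body presses on something with over 40 N, if the wrist force passes 120 N, or if a joint passes its speed limit or range.

## Working session

There is one attempt and no reset: what is moved stays moved. The work goes in short steps, Python scripts to look and compute and a tool call to move; the robot and the scene stay as the last step left them, time stands still between calls to the robot, and variables do not carry over. Pictures are saved under pics/ and viewed, at most 10 in all, crops included, and the job is handed in when it is done.

Besides the shell and the picture viewer there is one more tool, called after "Call:" as name([rows], argument=value, ...), one row to a line, values as JSON. apply_moves: Moves the arm, as the interface text tells. Its arguments: {"type":"object","properties":{"steps":{"type":"array","items":{"type":"array","items":{"type":"array","items":{"type":"number"}}}}},"required":["steps"]}

```bash
mkdir -p pics; cat > h.py <<'E'
import numpy as np, cv2
from rig import bot
def ray(m,uv,z):
    K,R,t=(np.array(m[k]) for k in("intrinsics","R","t"))
    d=R.T@np.linalg.solve(K,[uv[0],uv[1],1]); c=-R.T@t
    return c+d*(z-c[2])/d[2]
def orange(im):
    hsv=cv2.cvtColor(im,cv2.COLOR_BGR2HSV)
    k=cv2.inRange(hsv,(5,150,120),(22,255,255))
    n,l,s,c=cv2.connectedComponentsWithStats(k)
    return [(c[i],s[i]) for i in range(1,n) if s[i][4]>15]
E
python3 - <<'E'
from h import *
for n in("top","side"):
    im=bot.capture(n); cv2.imwrite(f"pics/{n}0.png",im); m=bot.camera_model(n)
    for c,s in orange(im): print(n,c.round(1),s,ray(m,c,.1).round(4))
s=bot.read_state(); print(s["time_s"],s["position"],s["tcp_rot"],s["force"])
E
```

```text
top [305.6 104.6] [    0    38   640   159 69978] [0.7859 0.0557 0.1   ]
top [211.8 113.5] [202 113  19   2  25] [0.7712 0.2044 0.1   ]
top [483.2 113.7] [461 113  47   3  77] [ 0.7708 -0.2256  0.1   ]
top [448.6 155.5] [433 147  33  13 100] [ 0.7029 -0.1688  0.1   ]
top [ 11.1 175.5] [  0 174  25   3  42] [0.6709 0.5158 0.1   ]
top [568.7 182.2] [555 181  29   4  63] [ 0.66   -0.3548  0.1   ]
top [590.8 183.2] [587 182   9   3  16] [ 0.6584 -0.389   0.1   ]
top [600.7 188.4] [555 182  85  12 501] [ 0.6502 -0.404   0.1   ]
top [585.5 207.5] [562 200  61  14 438] [ 0.6199 -0.3784  0.1   ]
top [ 29.6 207.4] [  0 202  87  12 513] [0.6203 0.4836 0.1   ]
top [205.6 202.6] [197 202  16   3  28] [0.6278 0.2107 0.1   ]
top [177.4 213.2] [140 207  71  10 392] [0.6112 0.254  0.1   ]
top [ 73.5 210.7] [ 68 209  13   4  32] [0.6151 0.4152 0.1   ]
top [132.9 212.3] [126 211  14   4  27] [0.6125 0.323  0.1   ]
top [ 55.3 218.9] [ 27 218  58   3 115] [0.6022 0.4427 0.1   ]
top [590.4 219.4] [568 218  52   6 160] [ 0.6013 -0.3849  0.1   ]
top [166.5 225.1] [103 221 105  12 436] [0.5925 0.2703 0.1   
[... 1061 characters left out ...]
  ]
side [335.3 178.4] [319 170  32  15 251] [ 0.6797 -0.1158  0.1   ]
side [432.8 177.9] [429 176   9   5  36] [ 0.547  -0.2317  0.1   ]
side [279.4 194.6] [271 184  13  23  26] [ 0.7198 -0.0129  0.1   ]
side [397.8 205. ] [393 203  10   5  43] [ 0.5453 -0.1215  0.1   ]
side [357.7 235.8] [353 233  10   7  55] [ 0.5437 -0.0112  0.1   ]
side [311.9 271.2] [307 268  11   8  69] [0.5419 0.0986 0.1   ]
side [422.8 283.3] [413 277  17  16  23] [0.404  0.0141 0.1   ]
0.1 [ 0.19107762 -0.59439253  0.2326553 ] [[ 9.52106904e-01  3.05765238e-01 -2.50554290e-04]
 [ 3.05765123e-01 -9.52104932e-01  1.97193455e-03]
 [ 3.64395062e-04 -1.95410326e-03 -9.99998024e-01]] [-0.37782214  0.47292193  0.3531536 ]
```

View pics/top0.png

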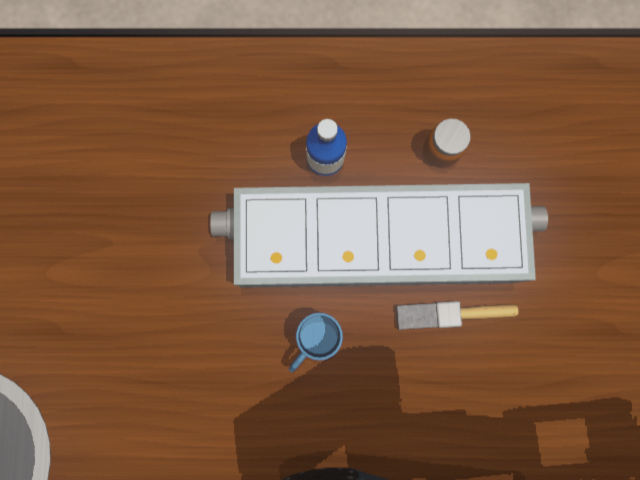

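View pics/side0.png

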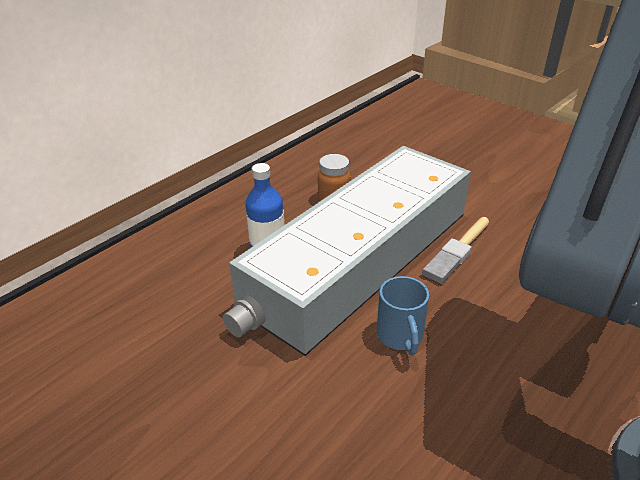

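The top view shows the four orange dots at rows 254–257 and columns 276, 348, 419 and 491. The mug is at (320,337) and the brush at (457,315). The bottle (326,148) and jar (450,140) stand behind the casing. The side view agrees to 2–3 mm: with a 110 mm pitch, dot1 is at about (0.547,-0.230) and dot4 at (0.542,0.100), giving a casing yaw of about 0.016 rad. I'll shut the fingers and go above dot1.

Call:
apply_moves([
  [[6,-3.2,2,0,0,8,-1],[11,-5.8,4,0,0,16.9,-1],[16,-8.5,5,0,0,16.9,-1],[21,-11,5,0,0,16.9,-1],[26,-13.7,5,0,0,16.9,-1],[31,-16.4,5,0,0,16.9,-1],[36,-19,5,0,0,16.9,-1],[41,-21.6,6,0,0,16.9,-1],[45.1,-23.8,8,0,0,16.9,-1],[45.1,-23.8,9.4,0,0,16.9,-1],[45.1,-23.8,10.5,0,0,16.9,-1],[45.1,-23.8,10.5,0,0,16.9,-1],[45.1,-23.8,10.5,0,0,16.9,-1]],
])

```text
time_s: 1.72
position: [0.5474, -0.2318, 0.129]
tcp_rot: [[1.0, 0.014, 0.001], [0.014, -1.0, -0.0], [0.001, 0.0, -1.0]]
force: [0.4, -0.9, 0.0]
opening: 0.007
grasp_force: 0.0
```

Call:
apply_moves([
  [[0,0,0.8,0,0,0,-1],[0,0,1.3,0,0,0,-1],[0,0,1.6,0,0,0,-1],[0,0,1.8,0,0,0,-1],[0,0,1.9,0,0,0,-1],[0,0,1.9,0,0,0,-1]],
])

```text
time_s: 2.48
position: [0.5476, -0.2305, 0.1114]
tcp_rot: [[1.0, 0.016, -0.0], [0.016, -1.0, -0.0], [-0.0, 0.0, -1.0]]
force: [-2.3, 1.5, 11.3]
opening: 0.005
grasp_force: 5.6
```

Call:
apply_moves([
  [[0,0,0.1,0,0,0,-1],[0,0,0.1,0,0,0,-1]],
])

```text
time_s: 2.72
position: [0.5476, -0.2305, 0.1114]
tcp_rot: [[1.0, 0.016, 0.0], [0.016, -1.0, -0.001], [0.0, 0.001, -1.0]]
force: [-5.3, 1.9, 16.0]
opening: 0.007
grasp_force: 8.3
```

Panel 1 does not give: the force rose from 11 to 16 N with no change in height. Next is dot2, 110 mm to the left.

Call:
apply_moves([
  [[0,0,-0.8,0,0,0,-1],[0,0,-1.5,0,0,0,-1],[0,-4,-1.5,0,0,0,-1],[0,-8,-1.5,0,0,0,-1],[0,-11,-1.5,0,0,0,-1],[0,-11,-1.2,0,0,0,-1],[0,-11,-0.7,0,0,0,-1],[0,-11,-0.4,0,0,0,-1],[0,-11,-0.2,0,0,0,-1],[0,-11,-0.1,0,0,0,-1],[0,-11,-0.1,0,0,0,-1]],
])

```text
time_s: 4.1
position: [0.5462, -0.1216, 0.1114]
tcp_rot: [[1.0, 0.015, 0.001], [0.015, -1.0, -0.001], [0.001, 0.001, -1.0]]
force: [-3.3, 1.2, 13.8]
opening: 0.002
grasp_force: 6.6
```

Call:
apply_moves([
  [[0,0,0.1,0,0,0,-1],[0,0,0.1,0,0,0,-1]],
])

```text
time_s: 4.35
position: [0.5462, -0.1216, 0.1114]
tcp_rot: [[1.0, 0.015, 0.001], [0.015, -1.0, -0.001], [0.001, 0.001, -1.0]]
force: [-5.0, 1.0, 19.5]
opening: 0.004
grasp_force: 9.7
```

Panel 2 is fixed as well (14 to 19.5 N, same height). Next is dot3.

Call:
apply_moves([
  [[0,0,-0.8,0,0,0,-1],[0,0,-1.5,0,0,0,-1],[0,-4,-1.5,0,0,0,-1],[0,-8,-1.5,0,0,0,-1],[0,-11,-1.5,0,0,0,-1],[0,-11,-1.2,0,0,0,-1],[0,-11,-0.7,0,0,0,-1],[0,-11,-0.4,0,0,0,-1],[0,-11,-0.2,0,0,0,-1],[0,-11,-0.1,0,0,0,-1],[0,-11,-0.1,0,0,0,-1]],
])

```text
time_s: 5.72
position: [0.5444, -0.011, 0.1096]
tcp_rot: [[1.0, 0.015, 0.0], [0.015, -1.0, -0.0], [0.0, 0.0, -1.0]]
force: [0.6, -0.0, 1.0]
opening: 0.005
grasp_force: 0.7
```

Call:
apply_moves([
  [[0,0,0.1,0,0,0,-1],[0,0,0.1,0,0,0,-1]],
])

```text
time_s: 5.98
position: [0.5445, -0.0107, 0.1087]
tcp_rot: [[1.0, 0.016, 0.001], [0.016, -1.0, -0.0], [0.001, 0.0, -1.0]]
force: [-1.4, -1.6, 2.5]
opening: 0.006
grasp_force: 1.4
```

Panel 3 rocks: the tool sank below 0.1114 with only 1–2.5 N. I'll push it round the arc, with the tips moving forward as they go down.

Call:
apply_moves([
  [[0,0,0.3,0,0,0,-1],[0.05,0,0.6,0,0,0,-1],[0.1,0,0.9,0,0,0,-1],[0.15,0,1.2,0,0,0,-1],[0.2,0,1.5,0,0,0,-1],[0.3,0,1.8,0,0,0,-1],[0.3,0,1.8,0,0,0,-1]],
])

```text
time_s: 6.85
position: [0.5471, -0.01, 0.0901]
tcp_rot: [[1.0, 0.016, -0.001], [0.016, -1.0, 0.001], [-0.001, -0.001, -1.0]]
force: [0.5, -0.2, 0.6]
opening: 0.012
grasp_force: 0.4
```

Call:
apply_moves([
  [[0.05,0,0.3,0,0,0,-1],[0.1,0,0.6,0,0,0,-1],[0.2,0,0.9,0,0,0,-1],[0.3,0,1.2,0,0,0,-1],[0.4,0,1.5,0,0,0,-1],[0.5,0,1.8,0,0,0,-1],[0.5,0,1.8,0,0,0,-1]],
])

```text
time_s: 7.72
position: [0.5519, -0.0103, 0.072]
tcp_rot: [[1.0, 0.016, -0.001], [0.016, -1.0, 0.0], [-0.001, -0.0, -1.0]]
force: [-0.0, 0.1, 0.5]
opening: 0.007
grasp_force: 0.7
```

Call:
apply_moves([
  [[-0.5,0,0,0,0,0,-1],[-0.7,0,-1.5,0,0,0,-1],[-0.8,0,-4,0,0,0,-1],[-1,0,-9,0,0,0,-1],[-4,0,-14,0,0,0,-1],[-9,0,-16,0,0,0,-1],[-12,0,-16,0,0,0,-1],[-12,0,-16,0,0,0,-1]],
])

```text
time_s: 8.72
position: [0.43, -0.0118, 0.2337]
tcp_rot: [[1.0, 0.015, 0.0], [0.015, -1.0, -0.0], [0.0, 0.0, -1.0]]
force: [0.0, 0.2, 0.4]
opening: 0.006
grasp_force: 0.0
```

```bash
python3 - <<'E'
from h import *
a=bot.capture("side"); b=bot.capture("top")
cv2.imwrite("pics/s1.png",cv2.resize(a[120:400,180:540],None,fx=2,fy=2)); cv2.imwrite("pics/t1.png",b)
m=bot.camera_model("side"); K,R,t=(np.array(m[k]) for k in("intrinsics","R","t"))
# predicted side pixels of the tilted panel's far corners (crop coordinates) for several tilts
for th in (.6,.7,.8,.9,1.0):
    out=[]
    for y in(-.0553,.0347):
        c,s=np.cos(th),np.sin(th)
        X=np.array([.589+.045*c-.004*s,y,.096+.045*s+.004*c])
        p=K@(R@X+t); out.append(((p[:2]/p[2]-[180,120])*2).round())
    print(th,out)
E
```

```text
0.6 [array([314., 145.]), array([241., 193.])]
0.7 [array([317., 143.]), array([243., 191.])]
0.8 [array([320., 141.]), array([246., 190.])]
0.9 [array([324., 140.]), array([250., 189.])]
1.0 [array([327., 140.]), array([253., 188.])]
```

View pics/s1.png

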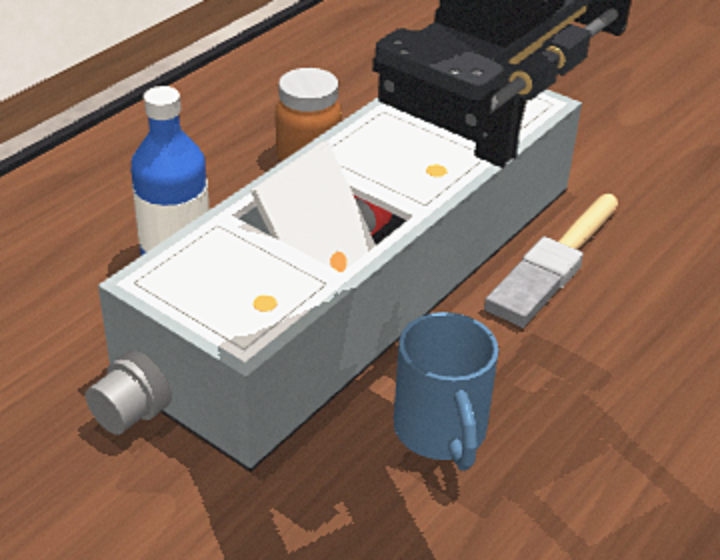

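View pics/t1.png

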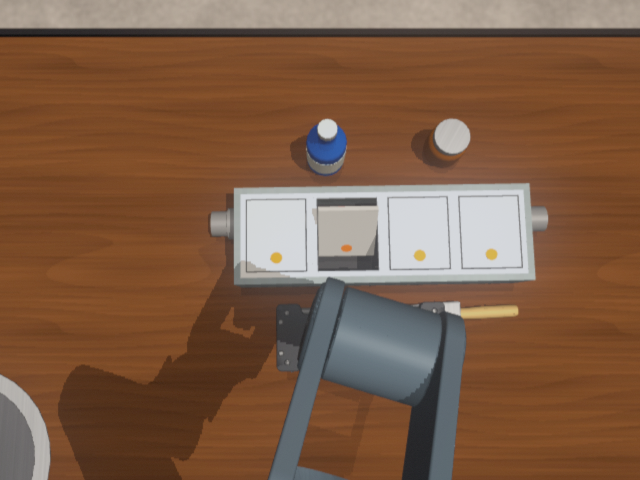

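The side crop shows panel 3 open, its far corners at about (328,142) and (254,190), which fits a tilt near 1.0 rad. Mug, brush, bottle and jar are where they were. I'll check the tilt by triangulating the tilted dot.

```bash
python3 - <<'E'
from h import *
P=[]
for n in("top","side"):
    m=bot.camera_model(n); P.append(np.array(m["intrinsics"])@np.c_[m["R"],m["t"]])
X=cv2.triangulatePoints(P[0],P[1],np.array([346.5,248.]),np.array([180+338/2,120+261/2])).ravel()
X=X[:3]/X[3]; print(X, np.arctan2(.096-X[2],.589-X[0])+np.arctan(4/45))
s=bot.read_state(); print(s["time_s"],s["position"],s["force"])
E
```

```text
[ 0.560549   -0.00999667  0.06154017] 0.9692785964156866
8.825 [ 0.43341053 -0.01261446  0.23349888] [ 0.26431765 -0.21479321  0.8449028 ]
```

The tilt is about 0.97 rad, with the dot 45 mm from the pivot as it should be, and the hand is clear. I'm handing it in.

```bash
python3 -c "
from rig import bot
print(bot.hand_in())"
```

```text
the job is handed in; nothing more can be done
None
```

Panel 3 was the pivoted one; it now stands open at about 0.97 rad (56°), the hand is clear, the mug, brush, bottle and jar look unmoved in the pictures, and the job is handed in (no verdict was returned).

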